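# Gauge the hub bores and clear the bad ones

### The arm

A 7-joint arm with a two-finger parallel gripper is mounted at the origin on the work surface. World frame = base frame: x ahead of the robot, y to its left, z up, the work surface at z = 0. Lengths are in m, angles in rad, forces in N, time in s.
With the tool pointing down it reaches from about 0.4 to 0.9 m from the base axis. Payload 5.5 kg.
Tool frame: the origin (TCP) lies midway between the tips of the shut fingers; the grasp point (between the pads) lies 19 mm behind it (manip.grip_depth is the distance from the TCP to the grasp point, in m); z points along the fingers, y is the line along which they close (so a half turn about z gives the same grasp; the last joint's range is limited). The gripper opens to 92 mm and grips with 3 to 60 N. Pads are 19 mm wide; open, the fingers measure 130 mm over their backs; the gripper's body (75 mm by 190 mm) begins 47 mm behind the grasp point.
Start: joints at [1.487, 0.501, -0.427, 1.55, 0.221, 1.138, -0.21], TCP at [0.221, -0.611, 0.227] pointing down, gripper open.
Joint ranges: [-2.88, 2.88], [-0.31, 2.03], [-1.54, 1.56], [0.2, 2.42], [-1.41, 4.55], [0.19, 2.02], [-2.57, 2.57]. Speed limits (rad/s): [2.57, 2.57, 3.14, 3.14, 3.14, 3.14, 3.14].

### API

Orientations are given as a unit quaternion [x, y, z, w].
In Python, from bench import manip, effector, viewer gives the robot as it stands. Calls block until the motion is done:
- manip.move_pose(position, orientation): joint-space move of the TCP to a pose.
- manip.servo_line(position, ori=None, vel=0.15): straight line of the TCP; ori=None keeps the orientation; vel is the mean speed in m/s.
- manip.movej(angles): joint-space move.
- effector.open_jaws() and effector.close(f_grip=None): open the fingers fully, or close them until they stop; f_grip is the grip in N (None keeps the last).
- manip.sleep(seconds).
- manip.solve_ik(position, orientation): joint angles nearest the present ones, or None.
- viewer.get_image(name): name is "side" or "top"; returns the picture (400x640x3 uint8, red, green, blue); there is no depth.
- viewer.get_calibration(name): a dict with "vfov" (degrees; the focal length in pixels is half the picture's height over the tangent of half this angle, whatever the lens; pixels are square), "cx", "cy" (the principal point, pixels), "eye" and "attitude" of the camera in the world. Camera axes: x right, y down, z forward; pixel columns grow to the right and rows downward; lengths in m; the calibration is good to about 2 mm. A picture is of the moment at which its call begins. get_calibration takes no time and is no camera call.
A pose or a line that the arm cannot do raises manip.PlanningError and nothing moves.
- manip.hand_in(): hands the job in; it is judged then, once.
Readings, each from a call of its own:
- manip.current_clock(): time.
- manip.current_q(): joint angles.
- manip.current_joint_velocities(): joint speeds.
- manip.current_tau(): joint torques, N m.
- manip.current_tool_pos(): TCP position.
- manip.current_tcp_rot(): TCP orientation.
- manip.current_force(): force on the tool from outside, world axes, zero at the start.
- manip.current_wrist_torque(): the same for the moment, N m.
- manip.current_finger_gap(): finger opening in m.
- manip.current_gripper_force(): force on a finger pad.
Only numpy, scipy, OpenCV 4.12 (cv2) and the standard library are available. Lean on these libraries where they do the work, as an engineer would, in place of code of your own. Each camera call takes 0.05 s, during which the arm holds its last target. There are 200 camera calls.

### The job

Old bushings are stuck in the bores of two of these three flanged hubs. Try the pin gauge in the bores until you find the hub that it enters right up to its collar, and leave it standing there; then set the two hubs that refuse it down (not dropped) in the steel tray, upright and flat on its floor. Leave the good hub and everything else on the bench where they are.

Things in the scene. Friction and masses are not known exactly. Their poses are not given: they have to be found in the camera images.
- gauge: steel pin gauge, 120 mm long, 0.35 kg, hanging in its stand: a collar 42 mm across, 8 mm thick; below it a round pin 27 mm wide, 45 mm long; above it a hexagonal handle, 28 mm across flats, from 8 to 75 mm above the origin. Origin: centre of the collar's underside; z up along the handle; x is square to one pair of flats (the others at 60 and 120 degrees).
- gauge_tip (a point): centre of the gauge pin's lower end, 45 mm below the gauge's origin on its axis; the last 5 mm of the pin taper to 19 mm. In the good hub the collar comes right down onto the boss (gauge's origin at the boss's top); in the others it stops at least 15 mm higher.
- gauge_stand: fixed wooden block 90 x 90 mm, 52 mm high, with an upright 36 mm hole through its middle; the gauge hangs in it by its collar, so that its origin is at the block's top. Origin: centre of the underside, on the hole's axis; z up.
- hub_a: one of three look-alike aluminium hubs, upright, about 0.6 kg: flange 90 mm across, 16 mm thick; above it a round boss 56 mm across, its top at 70 mm; bore 30 mm wide, closed at the bottom. Origin: centre of the underside, on the bore's axis; z up. In two of the three, any two, an old bushing 14 or 26 mm below the mouth stops the gauge; in the other it goes home. Outsides do not tell.
- hub_b: one of three look-alike aluminium hubs, upright, about 0.6 kg: flange 90 mm across, 16 mm thick; above it a round boss 56 mm across, its top at 70 mm; bore 30 mm wide, closed at the bottom. Origin: centre of the underside, on the bore's axis; z up. In two of the three, any two, an old bushing 14 or 26 mm below the mouth stops the gauge; in the other it goes home. Outsides do not tell.
- hub_c: one of three look-alike aluminium hubs, upright, about 0.6 kg: flange 90 mm across, 16 mm thick; above it a round boss 56 mm across, its top at 70 mm; bore 30 mm wide, closed at the bottom. Origin: centre of the underside, on the bore's axis; z up. In two of the three, any two, an old bushing 14 or 26 mm below the mouth stops the gauge; in the other it goes home. Outsides do not tell.
- tray: fixed empty steel tray, 160 mm along its x, 250 mm along its y, rim 30 mm high, walls and floor 5 mm thick. Origin: centre of its underside; its inner floor is 5 mm above it.
- bearing: ball bearing lying flat, 62 mm across, 18 mm high; origin under its centre. A bystander: leave it alone.
- oil_seal: black rubber ring lying flat, 68 mm across, 9 mm high; origin under its centre. A bystander: leave it alone.
- socket: steel socket standing, 32 mm across, 50 mm high; origin under its centre. A bystander: leave it alone.
- screwdriver: screwdriver 200 mm long, lying along its own x axis beyond the hubs. A bystander: leave it alone.
- spray_can: spray can standing, 64 mm across, 190 mm high; origin under its centre. A bystander: leave it alone.
- jug: white plastic mug standing, 100 mm across, 120 mm high; origin under its centre. A bystander: leave it alone.
Not all that is in view belongs to the job. Leave any pink, red or yellow look-alike of the hub_c alone.

How it is judged:
On the way:
1. the gauge is down in a hub's bore, its collar within 6 mm of the boss's top (((horizontal distance between gauge_tip and hub_a below 0.006 m and z of gauge in the frame of hub_a below 0.076 m and angle between gauge's own z axis and vertical below 0.12 rad) or (horizontal distance between gauge_tip and hub_b below 0.006 m and z of gauge in the frame of hub_b below 0.076 m and angle between gauge's own z axis and vertical below 0.12 rad) or (horizontal distance between gauge_tip and hub_c below 0.006 m and z of gauge in the frame of hub_c below 0.076 m and angle between gauge's own z axis and vertical below 0.12 rad))), for 0.2 s.
At the end, for the whole second after the job is handed in: The gauge stands in the bore of the good hub, collar within 6 mm of the boss's top, within 0.12 rad of upright; that hub is within 30 mm of where it began. The other two hubs stand upright (0.06 rad) on the tray's floor, inside its walls. All at rest (((horizontal distance between gauge_tip and hub_a below 0.006 m and z of gauge in the frame of hub_a below 0.076 m and angle between gauge's own z axis and vertical below 0.12 rad and distance of hub_a from where it was at the start of the episode below 0.03 m and x of hub_b in the frame of tray between -0.034 and 0.034 m and y of hub_b in the frame of tray between -0.079 and 0.079 m and z of each of hub_b, hub_c in the frame of tray below 0.01 m and x of hub_c in the frame of tray between -0.034 and 0.034 m and y of hub_c in the frame of tray between -0.079 and 0.079 m) or (horizontal distance between gauge_tip and hub_b below 0.006 m and z of gauge in the frame of hub_b below 0.076 m and angle between gauge's own z axis and vertical below 0.12 rad and distance of hub_b from where it was at the start of the episode below 0.03 m and x of hub_a in the frame of tray between -0.034 and 0.034 m and y of hub_a in the frame of tray between -0.079 and 0.079 m and z of each of hub_a, hub_c in the frame of tray below 0.01 m and x of hub_c in the frame of tray between -0.034 and 0.034 m and y of hub_c in the frame of tray between -0.079 and 0.079 m) or (horizontal distance between gauge_tip and hub_c below 0.006 m and z of gauge in the frame of hub_c below 0.076 m and angle between gauge's own z axis and vertical below 0.12 rad and distance of hub_c from where it was at the start of the episode below 0.03 m and x of hub_a in the frame of tray between -0.034 and 0.034 m and y of hub_a in the frame of tray between -0.079 and 0.079 m and z of each of hub_a, hub_b in the frame of tray below 0.01 m and x of hub_b in the frame of tray between -0.034 and 0.034 m and y of hub_b in the frame of tray between -0.079 and 0.079 m)) and angle between each of hub_a, hub_b, hub_c's own z axis and vertical below 0.06 rad and linear speed of each of hub_a, hub_b, hub_c, gauge below 0.02 m/s); the robot touches nothing.
It fails at once if a hub is dropped: it is in the air, more than 30 mm above the bench, with nothing touching it ((height (world z) of hub_a above 0.03 m and contact force between hub_a and anything else below 0.05 N) or (height (world z) of hub_b above 0.03 m and contact force between hub_b and anything else below 0.05 N) or (height (world z) of hub_c above 0.03 m and contact force between hub_c and anything else below 0.05 N)).
It fails at once if a bystander is moved more than 50 mm (distance of any of bearing, oil_seal, socket, screwdriver, spray_can, jug from where it was at the start of the episode above 0.05 m).
It also fails if it takes over 72 s, if anything falls off the work surface, if the arm or the gripper's body presses on something with over 40 N, if the wrist force passes 120 N, or if a joint passes its speed limit or range.

## Working session

There is one attempt and no reset: what is moved stays moved. The work goes in short steps, each a Python script; the robot and the scene stay as the last script left them, time stands still between calls to the robot, and variables do not carry over. Pictures are saved under pics/ and viewed, at most 10 in all, crops included, and the job is handed in when it is done.

```bash
ls; mkdir -p pics; python3 - <<'E'
from bench import manip, effector, viewer
import cv2
for n in("side","top"):
    im=viewer.get_image(n); cv2.imwrite(f"pics/{n}0.png",im[:,:,::-1]); print(n,viewer.get_calibration(n))
print(manip.current_clock(),manip.current_tcp_rot(),manip.grip_depth)
E
```

```text
pics
side {'vfov': 48.468389587816965, 'cx': 323.5629200472947, 'cy': 200.73535472205035, 'eye': array([-0.12595223,  0.64754603,  0.68220684]), 'attitude': array([-0.35219569,  0.80266613, -0.43896646,  0.19746829])}
top {'vfov': 56.25890697480799, 'cx': 317.94605602721464, 'cy': 202.5975609445932, 'eye': array([ 0.43472894, -0.00803426,  0.97967612]), 'attitude': array([ 0.71156492, -0.69675758,  0.06840436, -0.05937238])}
0.1 [ 9.84995956e-01  1.72575258e-01 -1.27633613e-04 -8.54647458e-04] 0.0188
```

View pics/top0.png

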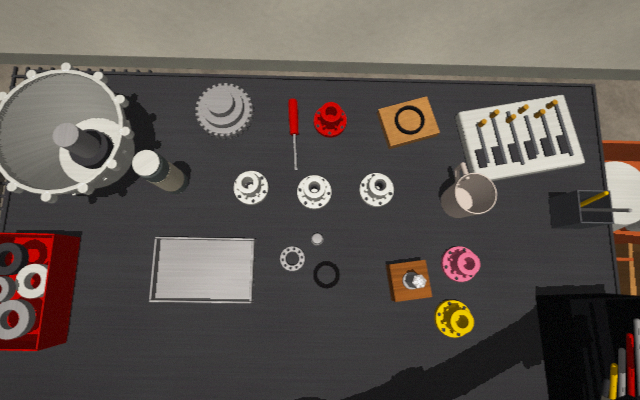

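View pics/side0.png

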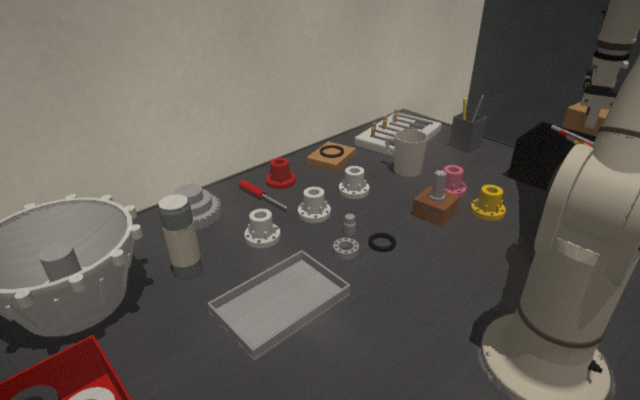

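The top view shows the hubs at about (251,187), (314,192) and (377,189), the tray at (203,270) and the gauge in its stand at (413,281). The pink, red and yellow look-alikes and the bystanders stand around them.

```bash
cat > h.py <<'E'
import numpy as np,cv2
from scipy.spatial.transform import Rotation as R
from bench import manip, effector, viewer
def ray(n,u,v):
    c=viewer.get_calibration(n); f=200/np.tan(np.radians(c['vfov']/2))
    return c['eye'],R.from_quat(c['attitude']).apply([(u-c['cx'])/f,(v-c['cy'])/f,1])
def onz(n,u,v,z):
    e,d=ray(n,u,v); return e+d*(z-e[2])/d[2]
def proj(n,p):
    c=viewer.get_calibration(n); f=200/np.tan(np.radians(c['vfov']/2))
    q=R.from_quat(c['attitude']).inv().apply(np.array(p)-c['eye']); return np.array([c['cx']+f*q[0]/q[2],c['cy']+f*q[1]/q[2]])
def down(yaw):  # fingers close along world direction at angle yaw+90deg
    return (R.from_euler('z',yaw)*R.from_euler('x',np.pi)).as_quat()
E
python3 - <<'E'
from h import *
t=cv2.imread('pics/top0.png');s=cv2.imread('pics/side0.png')
def cr(im,u,v,w=30): return cv2.resize(im[v-w:v+w,u-w:u+w],(266,266),interpolation=cv2.INTER_CUBIC)
a=np.hstack([cr(t,251,187),cr(t,314,192),cr(t,377,189)]);b=np.hstack([cr(s,261,225),cr(s,314,202),cr(s,413,281) if 0 else cr(t,413,281)])
cv2.imwrite('pics/m.png',np.vstack([a,b]))
for p in [(251,187),(314,192),(377,189)]: print(onz('top',*p,.07))
print(onz('top',203,270,.03),onz('top',415,281,.127),onz('side',437,173,.127))
for c in [(155,237),(254,237),(252,301),(150,301)]: print(onz('top',*c,.03))
E
```

```text
[0.63694585 0.14903266 0.07      ]
[ 0.6278236  -0.00771788  0.07      ]
[ 0.63905266 -0.16466478  0.07      ]
[0.4317905  0.26405215 0.03      ] [ 0.41720489 -0.23831673  0.127     ] [ 0.42087813 -0.24028915  0.127     ]
[0.511219   0.39069241 0.03      ]
[0.5164518  0.14164843 0.03      ]
[0.35931202 0.13863311 0.03      ]
[0.35468497 0.38757877 0.03      ]
```

View pics/m.png

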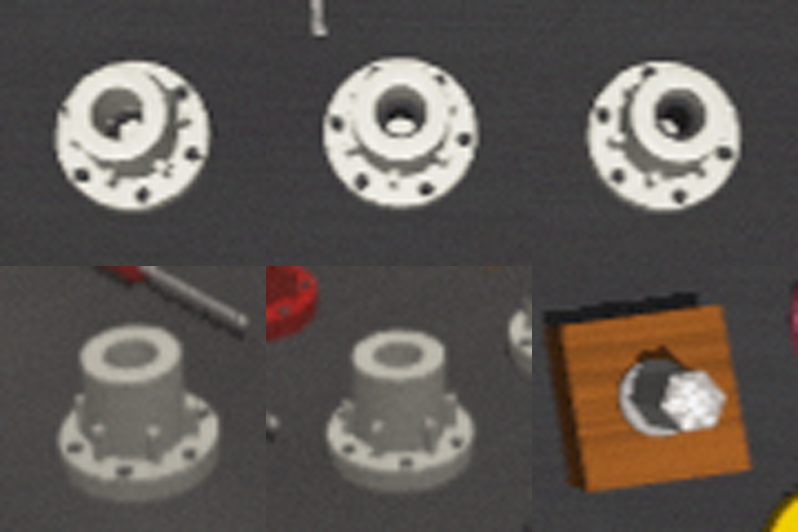

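The bore mouths, in full-image pixels, are near (247.8,182.3), (314.2,186.4) and (380.6,183.6). The handle's top is at (419.5,281.2). Next I cross-check these against the flange outlines and find the hexagon's yaw.

```bash
python3 - <<'E'
from h import *
t=cv2.imread('pics/top0.png');s=cv2.imread('pics/side0.png')
g=t.min(2)
m=(g>110).astype(np.uint8)
for (u,v) in [(247.8,182.3),(314.2,186.4),(380.6,183.6)]:
    c,_=cv2.findContours(m[150:215,int(u)-35:int(u)+35],0,1); c=cv2.convexHull(max(c,key=cv2.contourArea))
    e=cv2.fitEllipse(c); p=onz('top',e[0][0]+int(u)-35,e[0][1]+150,.014)
    print('mouth',onz('top',u,v,.07)[:2],'flange',p[:2],e[1])
# side mouths (montage scale)
print('side', onz('side',231+132/4.433,195+(354-266)/4.433,.07)[:2], onz('side',284+(399-266)/4.433,172+(355-266)/4.433,.07)[:2])
print('handle',onz('top',419.5,281.2,.127)[:2])
big=cv2.resize(t[260:300,400:440],None,fx=10,fy=10,interpolation=cv2.INTER_CUBIC).min(2)
for th in (150,170,190,205):
    c,_=cv2.findContours((big>th).astype(np.uint8),0,1); c=max(c,key=cv2.contourArea); M=cv2.moments(c); cx,cy=M['m10']/M['m00'],M['m01']/M['m00']
    u,v=400+cx/10-.45,260+cy/10-.45
    P=np.array([onz('top',400+a/10-.45,260+b/10-.45,.127)[:2] for a,b in cv2.convexHull(c)[:,0]])
    hull=cv2.convexHull(c)
    # flats: angle of narrowest width
    W=[(np.ptp(P@[np.cos(a),np.sin(a)])) for a in np.radians(range(180))]
    w6=[sum(W[(k+60*j)%180] for j in range(3))/3 for k in range(60)]
    print(th,(u,v),onz('top',u,v,.127)[:2],cv2.contourArea(c),'flat normal deg',np.argmin(w6),min(w6),max(w6))
# stand top via orange mask
hsv=cv2.cvtColor(t,cv2.COLOR_BGR2HSV); o=cv2.inRange(hsv,(8,110,110),(25,255,255))[250:310,380:440]
c,_=cv2.findContours(o,0,1);r=cv2.minAreaRect(max(c,key=cv2.contourArea));b=cv2.boxPoints(r)+[380,250]
print('stand',[onz('top',*q,.052)[:2].round(4) for q in b],onz('top',*b.mean(0),.052)[:2])
# tray corners: refine
T=t[225:315,140:265]; mm=(T.min(2)>75).astype(np.uint8); c,_=cv2.findContours(mm,0,1); r=cv2.minAreaRect(max(c,key=cv2.contourArea)); b=cv2.boxPoints(r)+[140,225]
print('tray',[onz('top',*q,.03)[:2].round(4) for q in b],onz('top',*b.mean(0),.03)[:2])
for n,y in [('c',(.64,-.17)),('t',(.43,.32))]:
  for yaw in np.radians([-180,-150,-120,-90,-60,-30,0,30,60,90,120,150]):
    q=manip.solve_ik([*y,.3],down(yaw)); print(n,round(np.degrees(yaw)),None if q is None else np.round(q,2))
E
```

```text
mouth [0.64873989 0.15759886] flange [0.64905365 0.16040197] (33.39165496826172, 34.73617172241211)
mouth [ 0.64208923 -0.0079081 ] flange [ 0.64086627 -0.00723562] (33.68052291870117, 34.40615463256836)
mouth [ 0.65309051 -0.17381155] flange [ 0.65097148 -0.17236434] (33.32527542114258, 34.459049224853516)
side [0.645912   0.15812338] [ 0.63733444 -0.00800864]
handle [ 0.41696148 -0.24842274]
150 (418.86416128360077, 281.0574960061124) [ 0.41724663 -0.24700195] 11997.5 flat normal deg 11 0.027486862816721348 0.03059478691246943
170 (418.8939074525551, 281.2028403206017) [ 0.41692891 -0.2470596 ] 10459.5 flat normal deg 11 0.02659403443040376 0.029616547515244913
190 (418.5428601661877, 281.6069827797456) [ 0.41602686 -0.24624465] 7481.5 flat normal deg 11 0.02460908936368421 0.026180650049714576
205 (418.5360776670998, 281.6963317453443) [ 0.41583056 -0.24622376] 5772.5 flat normal deg 12 0.022619879530617604 0.023325047479986472
stand [array([ 0.4547, -0.1964]), array([ 0.4695, -0.2883]), array([ 0.3798, -0.2984]), array([ 0.3657, -0.2081])] [ 0.41700536 -0.2477279 ]
tray [array([0
[... 611 characters left out ...]
8]
c 120 [ 0.92  0.7  -1.16  1.42  0.64  1.44  0.29]
c 150 [ 0.87  0.64 -1.05  1.42  0.55  1.4   0.87]
t -180 [ 0.29  0.48 -1.29  1.73  0.48  1.3   0.46]
t -150 [ 0.29  0.48 -1.29  1.73  0.48  1.3   0.98]
t -120 [ 0.29  0.48 -1.29  1.73  0.48  1.3   1.51]
t -90 [ 0.29  0.48 -1.29  1.73  0.48  1.3   2.03]
t -60 [ 0.29  0.48 -1.29  1.73  0.48  1.3   2.56]
t -30 [-1.44  0.27  0.91  1.78 -0.23  1.2  -2.56]
t 0 [-0.51  0.21 -0.21  1.76  0.05  1.18 -2.3 ]
t 30 [-0.14  0.25 -0.65  1.74  0.16  1.2  -1.88]
t 60 [ 0.17  0.37 -1.08  1.74  0.34  1.24 -1.52]
t 90 [ 0.29  0.48 -1.29  1.73  0.48  1.3  -1.11]
t 120 [ 0.29  0.48 -1.29  1.73  0.48  1.3  -0.59]
t 150 [ 0.29  0.48 -1.29  1.73  0.48  1.3  -0.06]
```

```bash
cat >> h.py <<'E'
HUB={'R':(.652,-.173),'M':(.6405,-.0077),'L':(.648,.159)}
OFF=.026
def probe(k):
    """gauge in hand: lower it into hub k; returns collar height above the boss where it stopped"""
    x,y=HUB[k]; o=manip.current_tcp_rot()
    manip.move_pose([x,y,.07+OFF+.065],o); manip.sleep(.3)
    f0=manip.current_force(); z=.048
    while z>.0:
        manip.servo_line([x,y,.07+OFF+z],vel=.06)
        d=manip.current_force()-f0
        if np.linalg.norm(d)>5: break
        z-=.004
    p=manip.current_tool_pos(); print(k,'stop z',round(z,3),'actual',p-[x,y,.07+OFF],'dF',d.round(1),manip.current_finger_gap(),manip.current_clock()); return z
E
python3 - <<'E'
from h import *
o=down(np.radians(41)); g=[.417,-.247]
manip.move_pose([*g,.2],o)
manip.servo_line([*g,.052+OFF],vel=.2); effector.close(40)
print(manip.current_finger_gap(),manip.current_force(),manip.current_clock())
manip.servo_line([*g,.2],vel=.2)
cv2.imwrite('pics/g1.png',viewer.get_image('side')[:,:,::-1])
print(manip.current_finger_gap(),manip.current_force(),manip.current_clock(),manip.current_tool_pos())
z=probe('R')
cv2.imwrite('pics/g2.png',viewer.get_image('side')[60:260,220:540,::-1])
E
```

```text
0.02772425490617082 [ 0.34599688 -0.81803739 -1.23140406] 3.4
0.027409081052110866 [-0.00692498  0.24881377 -4.4647434 ] 4.2083 [ 0.41553692 -0.24644325  0.19842399]
R stop z 0.028 actual [0.00115562 0.00017378 0.03088106] dF [-3.9  0.5 12.3] 0.02802047773182913 7.175
```

View pics/g2.png

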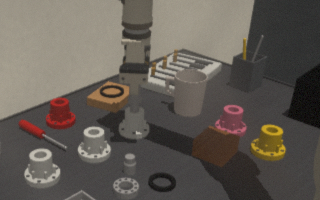

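The picture shows the gauge in the right hub at about (135,125). It stopped 31 mm above the boss, which matches a bushing 14 mm down, so R refuses it. Next is M.

```bash
python3 - <<'E'
from h import *
def up(k): manip.servo_line([*HUB[k],.07+OFF+.075],vel=.2); print(manip.current_force().round(1),manip.current_finger_gap())
up('R')
z=probe('M')
if .01<z<.036: up('M'); z=probe('L')
E
```

```text
[-0.3  0.5 -4.9] 0.027958247925649507
M stop z 0.016 actual [0.00103381 0.00067449 0.01853328] dF [-4.3 -1.3 12.9] 0.027527246517136814 11.0417
[-0.1  0.  -3.7] 0.02756836821119993
L stop z -0.0 actual [-1.25617228e-04 -4.37710826e-05  3.63387678e-03] dF [ 1.7  0.  -0.6] 0.028219576404953706 15.675
```

R stopped at 31 mm and M at 19 mm, so both refuse. In L the gauge goes down to about 4 mm, so L is the good hub. I'll seat the gauge there, release it and check the scene.

```bash
python3 - <<'E'
from h import *
x,y=HUB['L']; f0=manip.current_force()
for z in (.002,.0,-.002):
    manip.servo_line([x,y,.07+OFF+z],vel=.05); d=manip.current_force()-f0
    if d[2]>4: break
print(z,d,manip.current_tool_pos())
effector.open_jaws(); manip.servo_line([x,y,.25],vel=.25)
manip.move_pose([.50,-.30,.30],down(np.radians(41))); 
t=viewer.get_image('top');s=viewer.get_image('side'); print(manip.current_clock())
cv2.imwrite('pics/t3.png',t[:,:,::-1]);cv2.imwrite('pics/s3.png',s[:,:,::-1])
cr=lambda im,u,v,w=40: cv2.resize(im[v-w:v+w,u-w:u+w],(380,266),interpolation=cv2.INTER_CUBIC)
c2=lambda im,u0,u1,v0,v1: cv2.resize(im[v0:v1,u0:u1],(800,300),interpolation=cv2.INTER_CUBIC)
cv2.imwrite('pics/m3.png',np.vstack([c2(t,220,420,150,225),c2(s,200,400,150,250)])[:,:,::-1])
m=(t.min(2)>110).astype(np.uint8)
for u in (251,314,377):
    c,_=cv2.findContours(m[150:215,u-32:u+32],0,1); c=cv2.convexHull(max(c,key=cv2.contourArea)); e=cv2.fitEllipse(c)
    print(onz('top',e[0][0]+u-32,e[0][1]+150,.014)[:2],e[1])
E
```

```text
-0.002 [-6.56014262 -1.71963959 11.49003244] [0.64798375 0.15905435 0.09573351]
20.1833
[0.65120065 0.16263479] (33.734249114990234, 38.01329803466797)
[ 0.63716483 -0.00767516] (33.82297897338867, 34.560028076171875)
[ 0.65061556 -0.17248065] (33.37476348876953, 34.78275680541992)
```

View pics/m3.png

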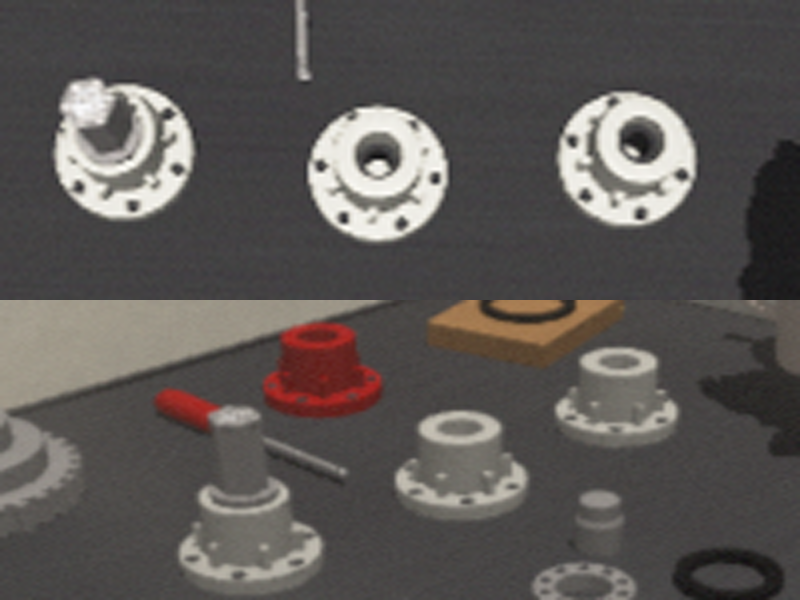

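The gauge now stands seated in L: its collar is on the boss and it is upright. M was nudged about 3 mm. Now I'll move R to the tray.

```bash
cat >> h.py <<'E'
def carry(src,dst,h=.037):
    o=down(np.radians(90))
    manip.move_pose([*src,.20],o); manip.servo_line([*src,h],vel=.2); f0=manip.current_force()
    effector.close(50); print('gap',manip.current_finger_gap(),'dF',(manip.current_force()-f0).round(1))
    manip.servo_line([*src,.28],vel=.2); print('lift gap',manip.current_finger_gap(),manip.current_force().round(1))
    manip.move_pose([*dst,.25],o); manip.servo_line([*dst,h+.005+.008],vel=.15); manip.sleep(.3)
    f0=manip.current_force()
    for z in np.arange(.004,-.0061,-.002):
        manip.servo_line([*dst,h+.005+z],vel=.04); d=manip.current_force()-f0
        if d[2]>4: break
    print('set z',round(z,3),d.round(1),manip.current_tool_pos().round(4))
    effector.open_jaws(); manip.servo_line([*dst,.28],vel=.2); print('t',manip.current_clock())
E
python3 - <<'E'
from h import *
carry((.651,-.173),(.433,.321))
E
```

```text
gap 0.055472748321393574 dF [-2.2  0.4  2.2]
lift gap 0.055504980321301293 [ 0.5  0.  -7.1]
set z -0.002 [-4.2 -5.4 22.1] [0.4332 0.3214 0.042 ]
t 30.925
```

```bash
python3 - <<'E'
from h import *
carry((.638,-.0077),(.435,.211))
manip.move_pose([.50,-.30,.30],down(np.radians(41)))
t=viewer.get_image('top');s=viewer.get_image('side'); print(manip.current_clock())
c2=lambda im,u0,u1,v0,v1: cv2.resize(im[v0:v1,u0:u1],(800,300),interpolation=cv2.INTER_CUBIC)
cv2.imwrite('pics/m4.png',np.vstack([c2(t,120,420,165,315)[:, :],c2(s,150,450,150,350)])[:,:,::-1])
E
```

```text
gap 0.055791549998545416 dF [-1.3  0.   2.2]
lift gap 0.055606881163708086 [ 0.9 -0.3 -6.4]
set z -0.002 [-6.6 -5.4 29.7] [0.4353 0.2112 0.042 ]
t 41.4417
43.4083
```

View pics/m4.png

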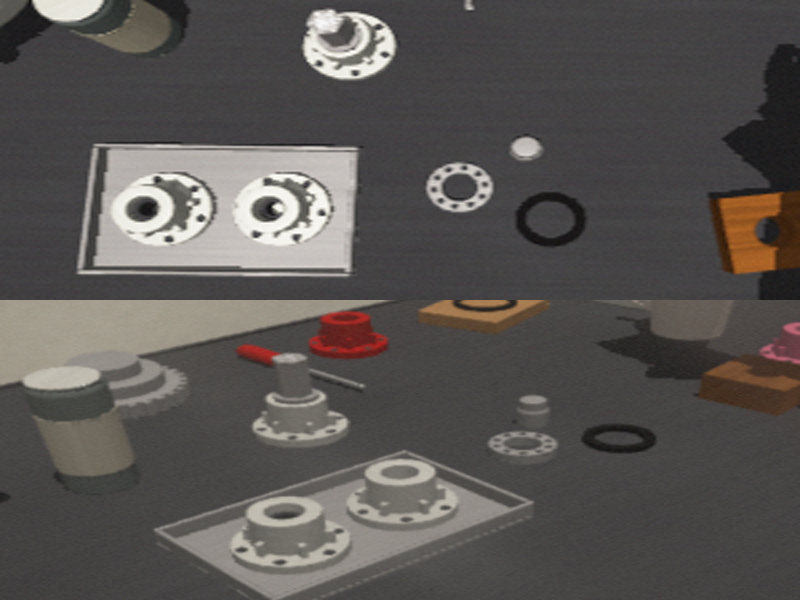

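Both refused hubs stand flat inside the tray, at about (162,208) and (282,208) in the upper half. The gauge stands in the good hub at (345,40), and the bystanders have not moved.

```bash
python3 -c "
from bench import manip
print(manip.hand_in())"
```

```text
the job is handed in; nothing more can be done
None
```

I handed the job in at about 43 s of the 72 s allowed: the gauge is seated to its collar in the left (+y) hub, and the other two hubs stand flat in the tray; the hand-in call returned no verdict.

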